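Pack a cooled sample carrier

TASK

Pack the white carrier for a cold transport: with the scoop, bring at least three of the cooling balls from the grey tub into the carrier's deep bay, never touching a ball with the fingers and leaving no ball anywhere but in the tub or that bay. Stand the scoop back in its shallow rest, pan down, and lay the sample case flat side down, fully home in the carrier's low bay with its tab out through the notch. Do not disturb the bottle or the beaker.

Things in the scene. Friction and masses are not known exactly. Their poses are not given: they have to be found in the camera images.
- tub: Fixed open grey plastic tub holding five loose cooling balls, 260 long (its x) x 134 wide (its y) x 55 high outside, walls and floor 5 thick (inside 250 x 124, floor at z = 5). Origin: centre of its underside. The balls start in its +x half; its -x half starts empty. It may stand left or right of the scoop's rest.
- ball0: White hard-shelled cooling ball, 36 in diameter, 25 g, rolls freely. Origin: its centre. All five are alike.
- ball1: White hard-shelled cooling ball, 36 in diameter, 25 g, rolls freely. Origin: its centre. All five are alike.
- ball2: White hard-shelled cooling ball, 36 in diameter, 25 g, rolls freely. Origin: its centre. All five are alike.
- ball3: White hard-shelled cooling ball, 36 in diameter, 25 g, rolls freely. Origin: its centre. All five are alike.
- ball4: White hard-shelled cooling ball, 36 in diameter, 25 g, rolls freely. Origin: its centre. All five are alike.
- scoop: Aluminium scoop. Pan 100 (x) x 104 (y), floor 1.5 thick, side and back walls 40 high, 2.5 thick; the sides end at x = 20, leaving a bare flat lip in front (+x = mouth). Behind the back wall a post (18 wide, back to x = -61) rises to a black level grip bar over the pan: x -61 to 20, 20 thick (y), z 78 to 104. 180 g. Origin: centre of the pan's underside; z up.
- scoop_grip (a point): Point to pinch on the scoop's grip bar: at (-12, 0, 91) mm in the scoop's frame, close across the bar's 20 mm thickness (the scoop's y).
- rest: Fixed shallow steel tray, the scoop's rest: 160 (x) x 140 (y) outside, rim 12 high and 4 thick, floor 4 thick. Origin: centre of its underside. The scoop starts standing in it, pan down.
- carrier: Fixed white carrier with a grey floor, 199 (x) x 140 (y), floor and walls 5 thick, two bays. -x side: low case bay, inside 64 (x) x 130 (y), walls 25 high, with a notch 36 wide, open down to the floor, in the middle of its +y end wall. +x side: deep ball bay, inside 120 (x) x 130 (y), walls and divider 50 high. Origin: centre of underside. Left or right of the rest.
- case_bay (a point): Centre of the inner floor of the carrier's case bay: (-62.5, 0, 5) mm in the carrier's frame; axes as the carrier.
- ball_bay (a point): Centre of the inner floor of the carrier's ball bay: (34.5, 0, 5) mm in the carrier's frame; axes as the carrier.
- case: White sample case, flat underneath, 110 (x) x 50 (y) x 25 high, with an upright crosswise finger grip in the middle of its top (20 thick along x, 44 long along y, z 25 to 60) and a flat tab 24 wide, standing out 28 beyond its +x end (z 5 to 13). 120 g. Origin: centre of its underside; z up.
- case_tab (a point): Middle of the case's latch tab: (69, 0, 9) mm in the case's frame.
- bottle: Bystander: closed reagent bottle, 60 in diameter, 120 high. Origin: centre of its underside.
- beaker: Bystander: glass beaker, 70 in diameter, 80 high. Origin: centre of its underside.
Things that resemble listed ones, but are neither listed nor needed, are in the scene too. Leave any green or purple look-alike of the scoop alone.

How it is judged (in metres and radians):
On the way, in this order (a step that is already met when the one before it is completed fails the run):
1. at least one ball is lifted clear of the tub in the pan of the scoop (((distance between ball0 and scoop below 0.065 m and height (world z) of ball0 above 0.08 m) or (distance between ball1 and scoop below 0.065 m and height (world z) of ball1 above 0.08 m) or (distance between ball2 and scoop below 0.065 m and height (world z) of ball2 above 0.08 m) or (distance between ball3 and scoop below 0.065 m and height (world z) of ball3 above 0.08 m) or (distance between ball4 and scoop below 0.065 m and height (world z) of ball4 above 0.08 m))), for 0.2 s.
2. at least three balls lie in the carrier's deep bay ((distance between each of ball0, ball1, ball2 and ball_bay below 0.075 m or distance between each of ball0, ball1, ball3 and ball_bay below 0.075 m or distance between each of ball0, ball1, ball4 and ball_bay below 0.075 m or distance between each of ball0, ball2, ball3 and ball_bay below 0.075 m or distance between each of ball0, ball2, ball4 and ball_bay below 0.075 m or distance between each of ball0, ball3, ball4 and ball_bay below 0.075 m or distance between each of ball1, ball2, ball3 and ball_bay below 0.075 m or distance between each of ball1, ball2, ball4 and ball_bay below 0.075 m or distance between each of ball1, ball3, ball4 and ball_bay below 0.075 m or distance between each of ball2, ball3, ball4 and ball_bay below 0.075 m)), for 0.2 s.
At the end, for the whole second after the job is handed in: At least 3 balls in the deep bay, the others there or in the tub; scoop at rest on the floor of its rest tray, pan down (0.06 rad); case at rest flat on the low bay's floor (4 mm, 0.06 rad), tab in the notch, centred within 11 mm across and 14 mm along the bay ((distance between each of ball0, ball1, ball2 and ball_bay below 0.075 m or distance between each of ball0, ball1, ball3 and ball_bay below 0.075 m or distance between each of ball0, ball1, ball4 and ball_bay below 0.075 m or distance between each of ball0, ball2, ball3 and ball_bay below 0.075 m or distance between each of ball0, ball2, ball4 and ball_bay below 0.075 m or distance between each of ball0, ball3, ball4 and ball_bay below 0.075 m or distance between each of ball1, ball2, ball3 and ball_bay below 0.075 m or distance between each of ball1, ball2, ball4 and ball_bay below 0.075 m or distance between each of ball1, ball3, ball4 and ball_bay below 0.075 m or distance between each of ball2, ball3, ball4 and ball_bay below 0.075 m) and (distance between ball0 and ball_bay below 0.075 m or (x of ball0 in the frame of tub between -0.125 and 0.125 m and y of ball0 in the frame of tub between -0.062 and 0.062 m)) and (distance between ball1 and ball_bay below 0.075 m or (x of ball1 in the frame of tub between -0.125 and 0.125 m and y of ball1 in the frame of tub between -0.062 and 0.062 m)) and (distance between ball2 and ball_bay below 0.075 m or (x of ball2 in the frame of tub between -0.125 and 0.125 m and y of ball2 in the frame of tub between -0.062 and 0.062 m)) and (distance between ball3 and ball_bay below 0.075 m or (x of ball3 in the frame of tub between -0.125 and 0.125 m and y of ball3 in the frame of tub between -0.062 and 0.062 m)) and (distance between ball4 and ball_bay below 0.075 m or (x of ball4 in the frame of tub between -0.125 and 0.125 m and y of ball4 in the frame of tub between -0.062 and 0.062 m)) and x of scoop in the frame of rest between -0.035 and 0.035 m and y of scoop in the frame of rest between -0.022 and 0.022 m and z of scoop in the frame of rest between 0 and 0.008 m and angle between each of scoop, case's own z axis and vertical below 0.06 rad and linear speed of each of scoop, case below 0.02 m/s and x of case in the frame of carrier between -0.0735 and -0.0515 m and y of case in the frame of carrier between -0.014 and 0.014 m and z of case in the frame of carrier between 0.001 and 0.009 m and y of case_tab in the frame of carrier above 0.045 m); the robot touches nothing.
It fails at once if a finger touches a ball (contact force between the fingers and ball0 above 0.3 N or contact force between the fingers and ball1 above 0.3 N or contact force between the fingers and ball2 above 0.3 N or contact force between the fingers and ball3 above 0.3 N or contact force between the fingers and ball4 above 0.3 N).
It fails at once if the bottle or the beaker is moved by more than 20 mm (distance of any of bottle, beaker from where it was at the start of the episode above 0.02 m).
It also fails if it takes over 72 s, if anything falls off the work surface, if the arm or the gripper's body presses on something with over 40 N, if the wrist force passes 120 N, or if a joint passes its speed limit or range.

ROBOT

A 6-joint arm with a two-finger parallel gripper is mounted at the origin on the work surface. World frame = base frame: x ahead of the robot, y to its left, z up, the work surface at z = 0. Lengths are in mm, angles in rad, forces in N, time in s.
With the tool pointing down it reaches from about 275 to 825 mm from the base axis. Payload 4.9 kg.
Tool frame: the origin (TCP) lies at the very end of the fingers, on their centre line; the grasp point (between the pads) lies 19 mm behind it; z points along the fingers, y is the direction in which the jaws open and shut (so a half turn about z gives the same grasp; the last joint's range is limited). The gripper opens to 85 mm and grips with 20 to 120 N. Pads are 22 mm wide; open, the fingers measure 114 mm over their backs; the gripper's body (76 mm by 85 mm) begins 54 mm behind the grasp point. The pads swing forward as they close: fully open they stand 13 mm farther back than shut.
Start: joints at [1.197, 0.326, -0.193, 1.052, 0, 1.437], TCP at [130.623, 534.281, 231.281] pointing down, gripper open.
Joint ranges: [-2.65, 2.65], [-0.97, 1.79], [-1.3, 1.35], [-1.93, 2.1], [-1.47, 1.37], [-3.14, 3.14]. Speed limits (rad/s): [2.57, 2.57, 3.14, 3.14, 3.14, 3.14].

INTERFACE

Orientations are given as [roll, pitch, yaw] about the fixed x, y, z axes, in that order (R = Rz(yaw) Ry(pitch) Rx(roll)).
In Python, from bench import bot, solve_ik, imaging gives the robot as it stands. Calls block until the motion is done:
- bot.move_ptp(position, orientation): joint-space move of the TCP to a pose.
- bot.movel(position, rot=None, max_speed=150, threshold=None): straight line of the TCP; rot=None keeps the orientation; max_speed is the mean speed in mm/s. With threshold (N) it stops when the force on the tool has changed by that much, and returns True; else False.
- bot.move_j(angles): joint-space move.
- bot.grip(opening, effort=None): opening from 0.0 (shut) to 1.0 (fully open); effort is the grip in N (None keeps the last); returns when the fingers have stopped.
- bot.dwell(seconds).
- solve_ik(position, orientation): joint angles nearest the present ones, or None.
- bot.get_state(): the state.
- imaging.capture(name): name is "scene" or "side" or "wrist"; returns the picture (400x640x3 uint8, blue, green, red); there is no depth.
- imaging.camera_model(name): a dict with "K" (3x3 intrinsics, pixels), "position" and "rotation" of the camera in the world. Camera axes: x right, y up, looking along -z (the intrinsics and any distortion apply to the point x, -y, -z); pixel columns grow to the right and rows downward; lengths in mm; the calibration is good to about 2 mm. A picture is of the moment at which its call begins: read the wrist's pose just before it. camera_model takes no time and is no camera call; for the wrist camera it gives the pose at the moment of the call.
A pose or a line that the arm cannot do raises bot.IKError and nothing moves.
- bot.sign_off(): hands the job in, once; it reports no verdict.
The state is a dict: "t": time; "qpos": joint angles; "joint_velocities": joint speeds; "effort": joint torques, N m; "tcp_pos": TCP position; "orientation": TCP orientation; "contact_force": force on the tool from outside, world axes, zero at the start; "wrist_torque": the same for the moment, N m; "opening": opening from 0.0 (shut) to 1.0 (fully open).
Only numpy, scipy, OpenCV 4.12 (cv2) and the standard library are available. Lean on these libraries where they do the work, as an engineer would, in place of code of your own. Each camera call takes 0.05 s, during which the arm holds its last target. There are 200 camera calls.

## Working session

There is one attempt and no reset: what is moved stays moved. The work goes in short steps, each a Python script; the robot and the scene stay as the last script left them, time stands still between calls to the robot, and variables do not carry over. Pictures are saved under pics/ and viewed, about 8 in all and at most 12, crops included, and the job is handed in when it is done.

```bash
ls; mkdir -p pics; python3 - <<'E'
from bench import bot, imaging
import cv2, numpy as np
for n in ("scene","side","wrist"):
    im=imaging.capture(n); cv2.imwrite(f"pics/{n}0.png",im)
    m=imaging.camera_model(n); print(n,{k:(np.round(v,3).tolist() if not isinstance(v,str) else v) for k,v in m.items()})
print(bot.get_state())
E
```

```text
pics
scene {'K': [[436.275, 0.0, 319.542], [0.0, 436.275, 208.259], [0.0, 0.0, 1.0]], 'position': [1161.098, -375.97, 1055.253], 'rotation': [0.65, -0.012, 1.03]}
side {'K': [[501.719, 0.0, 317.185], [0.0, 501.719, 201.35], [0.0, 0.0, 1.0]], 'position': [423.224, 854.819, 1058.489], 'rotation': [0.739, 0.011, -3.02]}
wrist {'K': [[315.641, 0.0, 324.763], [0.0, 315.641, 200.523], [0.0, 0.0, 1.0]], 'position': [58.126, 553.392, 372.792], 'rotation': [-0.299, 0.002, 1.331]}
{'t': 0.15, 'qpos': array([ 1.19678307e+00,  3.26790172e-01, -1.93324335e-01,  1.05200079e+00,
        3.17568319e-06,  1.43659978e+00]), 'joint_velocities': array([-1.84313210e-04, -1.65578114e-03,  1.05602973e-03, -7.94496386e-05,
       -5.85678075e-04, -3.17674692e-04]), 'effort': array([ 2.38987633e-05, -4.43705928e+01,  2.62663937e+01,  1.04435274e-02,
       -1.33767794e-04,  3.52736997e-06]), 'tcp_pos': array([130.4672334 , 533.86227526, 230.68404   ]), 'orientation': array([-3.14028597e+00, -1.79617230e-04,  2.90177582e+00]), 'contact_force': array([0.14535062, 0.02372428, 0.39976732]), 'wrist_torque': array([ 0.00404556,  0.00908933, -0.00214307]), 'opening': 1.0002227366915195}
```

View pics/scene0.png

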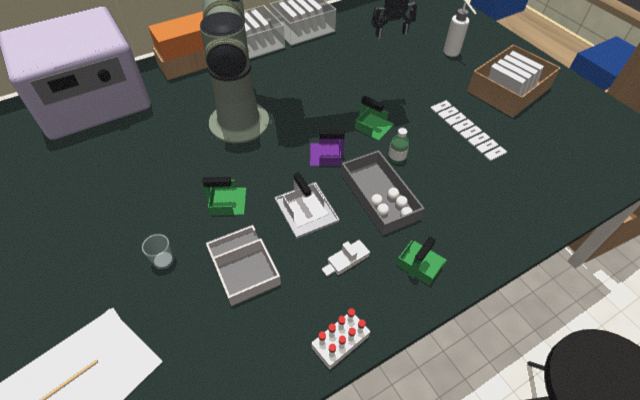

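View pics/side0.png

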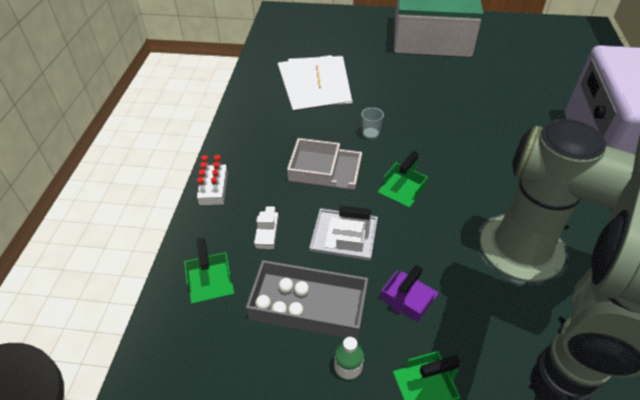

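Choices: aluminium scoop in the steel rest at scene (305,205) / side (345,230). The look-alikes are green at scene (225,198), (373,120), (423,260) and purple at (326,150). The case is the white block with a tab at scene (347,257), not the vial rack at (340,340) or the slide strips at (468,130). The carrier is at (243,265) and the tub at (382,190), not the brown box at (513,80). Next I'll check these in close crops.

```bash
cat > h.py <<'E'
import numpy as np, cv2
from scipy.spatial.transform import Rotation as R
from scipy.optimize import least_squares
from bench import bot, solve_ik, imaging
def cam(n): 
    m=imaging.camera_model(n); return np.array(m["K"]),np.array(m["position"]),R.from_euler("xyz",m["rotation"]).as_matrix()
def ray(c,uv,z):
    K,p,M=c; uv=np.atleast_2d(uv).astype(float)
    d=np.c_[(uv[:,0]-K[0,2])/K[0,0],-(uv[:,1]-K[1,2])/K[1,1],-np.ones(len(uv))]@M.T
    return p+d*((z-p[2])/d[:,2])[:,None]
def proj(c,P):
    K,p,M=c; q=(np.atleast_2d(P)-p)@M
    return np.c_[K[0,2]+K[0,0]*q[:,0]/-q[:,2],K[1,2]+K[1,1]*q[:,1]/q[:,2]]
E
python3 - <<'E'
from h import *
a=cv2.imread("pics/scene0.png")[140:310,195:435]; cv2.imwrite("pics/cs.png",cv2.resize(a,None,fx=3.3,fy=3.3,interpolation=cv2.INTER_CUBIC))
a=cv2.imread("pics/side0.png")[130:340,190:390]; cv2.imwrite("pics/cd.png",cv2.resize(a,None,fx=2.8,fy=2.8,interpolation=cv2.INTER_CUBIC))
s,d=cam("scene"),cam("side")
for nm,u,v,z in [("base",(238,118),(525,245),0),("bottle",(401,132),(349,344),120),("beaker",(160,262),(371,132),0)]:
    print(nm,ray(s,u,z).round(),ray(d,v,z).round())
E
```

```text
base [[-17.   5.   0.]] [[-11.  -9.   0.]]
bottle [[431. 372. 120.]] [[427. 384. 120.]]
beaker [[ 417. -428.    0.]] [[ 414. -426.    0.]]
```

View pics/cs.png

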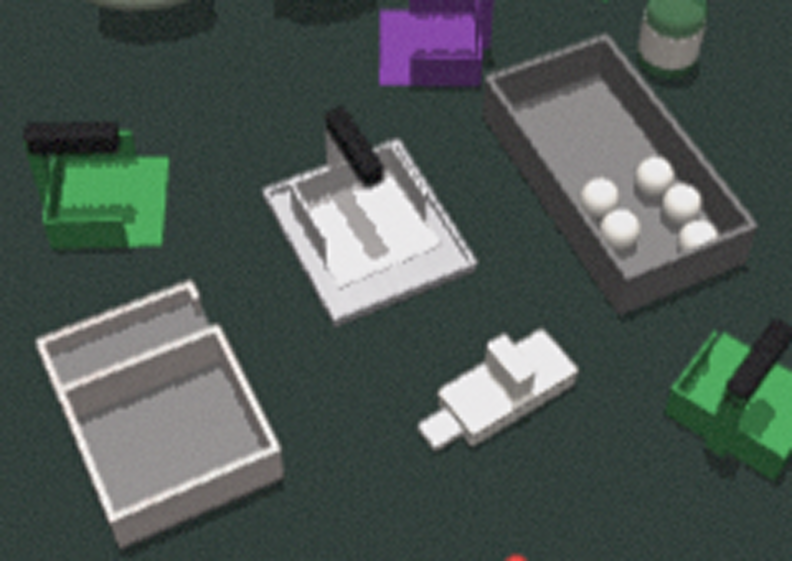

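View pics/cd.png

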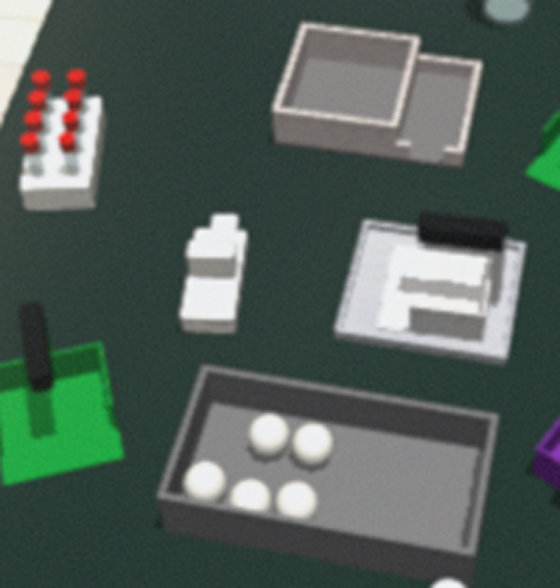

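Both crops confirm the choice. The aluminium scoop with the black bar stands in the steel tray, mouth toward +x. The white case has its tab pointing toward −y. The tub holds its balls at the +x end, and the carrier's notch faces the tub. Next I fit poses from the corners I read off.

```bash
cat > fit.py <<'E'
from h import *
s,d=cam("scene"),cam("side")
S=lambda *p:(np.array(p)+.5)/3.3-.5+[195,140]
D=lambda *p:(np.array(p)+.5)/2.8-.5+[190,130]
def fit(name,ps,pd,x0):
    loc=np.array([p[0] for p in ps]+[p[0] for p in pd],float)
    us,ud=S(*[p[1] for p in ps]),D(*[p[1] for p in pd])
    def W(q): 
        c,n=np.cos(q[2]),np.sin(q[2]); return np.c_[q[0]+c*loc[:,0]-n*loc[:,1],q[1]+n*loc[:,0]+c*loc[:,1],loc[:,2]]
    def f(q):
        w=W(q); return np.r_[proj(s,w[:len(us)])-us,proj(d,w[len(us):])-ud].ravel()
    r=least_squares(f,x0,x_scale=[100,100,1],loss="soft_l1"); e=np.hypot(*r.fun.reshape(-1,2).T)
    print(name,r.x.round(3),"px err",e.round(1)); return r.x
def box(x0,x1,y,z): return {k:v for k,v in dict(bl=(x0,y,z),br=(x0,-y,z),fl=(x1,y,z),fr=(x1,-y,z)).items()}
if __name__=="__main__":
    b=box(-130,130,67,55)  # l = +y
    T=fit("tub",[(b['br'],(487,78)),(b['bl'],(605,38)),(b['fl'],(755,226)),(b['fr'],(620,288))],
      [(b['fr'],(205,368)),(b['br'],(497,414)),(b['bl'],(473,550)),(b['fl'],(162,494))],[480,200,0])
    c=box(-30.5,99.5,70,50); l=box(-99.5,0,70,25)
    C=fit("carrier",[(c['bl'],(219,328)),(c['fl'],(282,456)),(c['fr'],(118,520)),(c['br'],(62,390)),(l['br'],(38,342)),(l['bl'],(192,283))],
      [(c['fr'],(303,24)),(c['br'],(418,37)),(c['bl'],(398,124)),(c['fl'],(275,109)),(l['br'],(481,62)),(l['bl'],(463,153))],[480,-200,0])
    r=box(-80,80,70,12)
    fit("rest",[(r['br'],(263,190)),(r['bl'],(397,140)),(r['fl'],(477,265)),(r['fr'],(337,321))],
      [(r['fr'],(363,220)),(r['br'],(525,242)),(r['fl'],(335,332)),(r['bl'],(509,352))],[480,0,0])
    g=box(-61,20,10,108)
    fit("scoop",[(g['br'],(327,113)),(g['bl'],(342,107)),(g['fl'],(383,175)),(g['fr'],(366,184))],
      [(g['fr'],(421,212)),(g['br'],(508,221)),(g['fl'],(420,236-8)),(g['bl'],(505,240))],[480,0,0])
    k=box(-55,55,25,25)
    fit("case",[(k['bl'],(541,330)),(k['br'],(439,394)),(k['fl'],(577,370)),(k['fr'],(472,432))] if 0 else
      [(k['br'],(541,330)),(k['bl'],(577,370)),(k['fl'],(472,432)),(k['fr'],(439,394))],
      [(k['bl'],(182,317)),(k['br'],(236,321)),(k['fr'],(247,232))],[560,50,-1.6])
    for nm,us,ud in [("balls",S((601,196),(655,177),(620,230),(682,203),(698,240)),D((268,434),(313,443),(205,481),(250,498),(297,500)))]:
        q=T[2];M=np.array([[np.cos(q),np.sin(q)],[-np.sin(q),np.cos(q)]])
        for c,u in((s,us),(d,ud)): print((M@(ray(c,u,23)[:,:2]-T[:2]).T).T.round().tolist())
E
python3 fit.py
```

```text
tub [ 5.32226e+02  2.30350e+02 -9.10000e-02] px err [1.4 1.4 0.1 2.8 2.4 0.7 0.8 1.9]
carrier [ 5.44252e+02 -2.35110e+02 -7.10000e-02] px err [1.2 2.4 1.7 1.4 0.6 0.8 0.7 0.1 1.2 1.3 0.5 0.6]
rest [ 4.66138e+02  8.90200e+00 -6.50000e-02] px err [0.5 0.4 1.4 0.7 0.2 0.8 0.4 1.6]
scoop [ 4.61929e+02  1.06350e+01 -6.40000e-02] px err [1.3 1.8 3.2 3.3 1.3 0.2 1.9 1. ]
case [672.756  25.604  -1.497] px err [1.5 1.2 0.4 1.7 0.6 1.4 1.3]
[[23.0, -22.0], [25.0, 35.0], [64.0, -27.0], [62.0, 41.0], [104.0, 31.0]]
[[63.0, -26.0], [22.0, -25.0], [103.0, 30.0], [62.0, 38.0], [23.0, 32.0]]
```

Corner errors of 1–3 px mean up to about 8 mm, and the scoop has only ±10 mm of slack in the tub, so I refine with two wrist shots.

```bash
python3 - <<'E'
from h import *
import pickle
o={}
for i,p in enumerate([(430,-200,300),(440,150,300)]):
    bot.move_ptp(p,[np.pi,0,np.pi]); bot.dwell(.2)
    o[i]=cam("wrist"); im=imaging.capture("wrist")
    cv2.imwrite(f"pics/w{i}.png",im); cv2.imwrite(f"pics/w{i}b.png",cv2.resize(im,None,fx=1.25,fy=1.25,interpolation=cv2.INTER_CUBIC))
pickle.dump(o,open("wc.pkl","wb")); st=bot.get_state(); print(st['t'],st['tcp_pos'],st['qpos'].round(2),o[0][1],o[1][1])
E
```

```text
4.7667 [440.31656841 149.20325888 299.96334105] [ 0.17  0.13 -0.27  1.17 -0.    0.17] [ 355.63902934 -198.15931574  442.06108489] [365.81740552 150.74742347 442.06001706]
```

View pics/w0b.png

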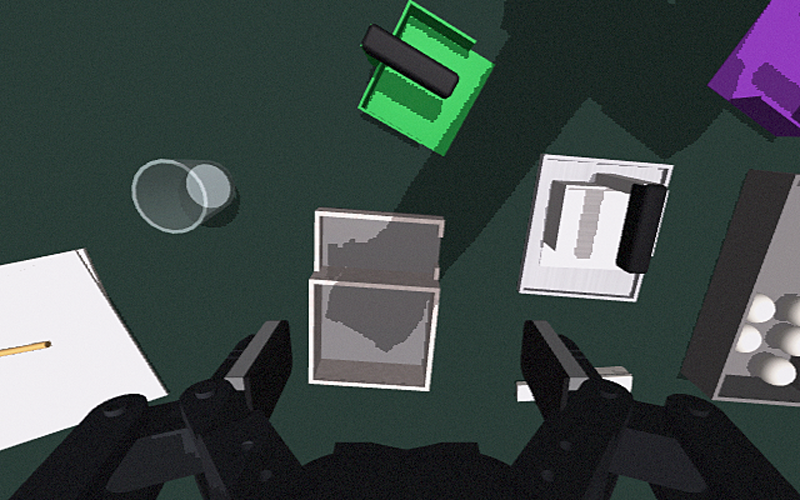

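View pics/w1b.png

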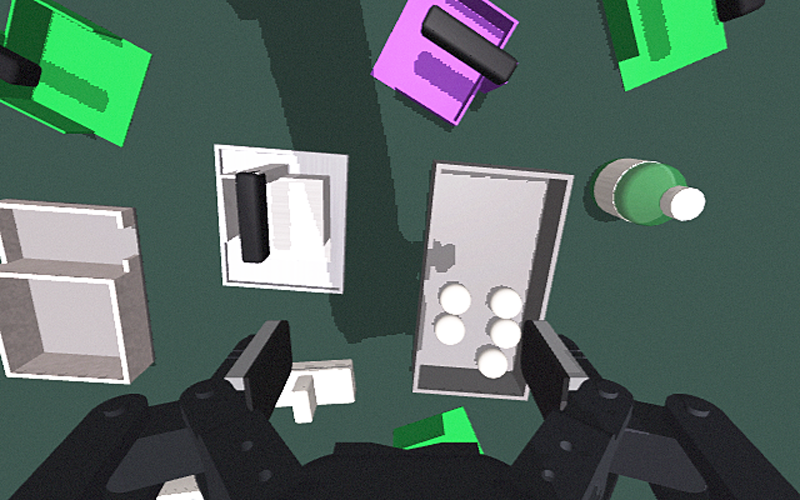

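Wrist 0 shows the carrier at (372,300) with the rest and scoop at right. Wrist 1 shows the rest at (283,220), the tub at (495,280) with five balls around (480,330), and the bottle at (650,190). The case is partly hidden by a finger, so I'll look at it again later.

```bash
cat > fit2.py <<'E'
from fit import box
from h import *
import pickle
wc=pickle.load(open("wc.pkl","rb")); U=lambda *p:(np.array(p)+.5)/1.25-.5
def fit(name,pts,x0):
    def f(q):
        e=[]
        for i,l,u in pts:
            c,n=np.cos(q[2]),np.sin(q[2]); e.append(proj(wc[i],[q[0]+c*l[0]-n*l[1],q[1]+n*l[0]+c*l[1],l[2]])[0]-U(u)[0])
        return np.array(e).ravel()
    r=least_squares(f,x0,x_scale=[100,100,1],loss="soft_l1"); print(name,r.x.round(3),np.hypot(*r.fun.reshape(-1,2).T).round(1)); return r.x
b=box(-130,130,67,55)
T=fit("tub",[(1,b['br'],(433,163)),(1,b['bl'],(574,175)),(1,b['fl'],(527,400)),(1,b['fr'],(414,391))],[532,230,-.09])
c=box(-30.5,99.5,70,50); l=box(-99.5,0,70,25)
fit("carrier",[(0,c['br'],(311,280)),(0,c['bl'],(439,288)),(0,c['fl'],(429,390)),(0,c['fr'],(310,383)),(0,l['br'],(317,209)),(0,l['bl'],(445,217))],[544,-235,-.07])
r=box(-80,80,70,12)
fit("rest",[(0,r['br'],(543,154)),(0,r['bl'],(674,165)),(0,r['fl'],(637,302)),(0,r['fr'],(519,294)),
 (1,r['br'],(214,145)),(1,r['bl'],(349,154)),(1,r['fl'],(343,293)),(1,r['fr'],(223,285))],[466,9,-.06])
g=box(-61,20,10,108)
fit("scoop",[(1,g['br'],(238,172)),(1,g['bl'],(266,171)),(1,g['fl'],(269,262)),(1,g['fr'],(242,262)),
 (0,g['br'],(640,184)),(0,g['bl'],(666,184)),(0,g['fl'],(647,273)),(0,g['fr'],(618,268))],[462,10,-.06])
q=T[2];M=np.array([[np.cos(q),np.sin(q)],[-np.sin(q),np.cos(q)]])
print((M@(ray(wc[1],U((455,298),(506,303),(450,330),(505,333),(492,363)),23)[:,:2]-T[:2]).T).T.round().tolist())
E
python3 fit2.py
```

```text
tub [ 5.3211e+02  2.3480e+02 -8.1000e-02] [1.9 1.  0.4 1.5]
carrier [ 5.42838e+02 -2.32868e+02 -7.30000e-02] [1.7 1.7 0.7 0.4 1.4 1.8]
rest [ 4.66244e+02  1.17690e+01 -7.60000e-02] [0.9 0.4 0.5 0.8 0.3 1.7 0.4 0.5]
scoop [ 4.60161e+02  1.21860e+01 -1.80000e-02] [6.7 9.8 5.3 1.6 4.6 2.7 2.5 9. ]
[[22.0, -27.0], [24.0, 33.0], [64.0, -28.0], [63.0, 38.0], [104.0, 28.0]]
```

```bash
cat > m.py <<'E'
from h import *
TUB=(532,233.3,-.084); CAR=(543,-233.5,-.073); REST=(466.2,10.8,-.072)
def inframe(F,x,y): c,n=np.cos(F[2]),np.sin(F[2]); return F[0]+c*x-n*y,F[1]+n*x+c*y
def scoop(F,x,y,z,up=0,dyaw=0,g=(-12,0,72)):
    """TCP pose for scoop origin at x,y,z in F's frame; up = mouth-up angle, deg"""
    M=R.from_euler("z",F[2]+dyaw)*R.from_euler("y",-np.radians(up))
    p=np.array([*inframe(F,x,y),z])+M.apply(g)
    return p.tolist(),(M*R.from_euler("x",np.pi)*R.from_euler("z",np.pi)).as_euler("xyz").tolist()
def lip(F,lx,y,lz,up):
    a=np.radians(up); return scoop(F,lx-50*np.cos(a),y,lz-50*np.sin(a),up)
def st(*k):
    s=bot.get_state(); print("t%.2f"%s['t'],s['tcp_pos'].round(1),"F",s['contact_force'].round(1),"open %.3f"%s['opening'])
E
cat >> fit2.py <<'E'
fit("scoopB",[(1,(20,-10,108),(242,262)),(1,(20,10,82),(269,262)),(0,(20,10,108),(647,273)),(0,(20,-10,82),(618,268)),(0,(-61,10,108),(666,184)),(1,(-61,-10,108),(238,172))],[462,10,-.06])
E
python3 fit2.py | tail -1
python3 - <<'E'
from m import *
for n,p in dict(grasp=scoop((461.5,11,-.07),0,0,4),a=scoop(TUB,-54,0,100),b=scoop(TUB,72,0,5.5),c=scoop(TUB,75,0,29,22),d=scoop(TUB,60,0,150,22),e=scoop(CAR,-40,0,150,22),f=lip(CAR,5,0,42,0),g=lip(CAR,5,0,42,-40),h=lip(CAR,5,0,42,-55)).items():
    q=solve_ik(*p); print(n,np.round(p[0]),None if q is None else q.round(2))
E
```

```text
scoopB [ 4.61089e+02  1.23020e+01 -2.80000e-02] [2.  5.9 2.7 4.6 3.2 5.9]
grasp [450.  12.  76.] [-0.14  0.33 -0.66  0.59  0.   -0.07]
a [466. 239. 172.] [ 0.33  0.33 -0.35  0.89  0.    0.42]
b [592. 228.  78.] [ 0.25  0.61 -0.15  0.81  0.    0.34]
c [569. 230.  91.] [ 0.34  0.38 -0.61  0.22 -0.16  0.4 ]
d [554. 231. 212.] [ 0.35  0.21 -0.49  0.53 -0.16  0.41]
e [ 465. -228.  212.] [-0.74  0.05 -0.67  0.54  0.23 -0.63]
f [ 486. -229.  114.] [-0.58  0.41 -0.39  0.77  0.   -0.51]
g [ 547. -234.  137.] [-0.42  1.09  0.72  1.87 -0.22 -0.27]
h [ 571. -236.  134.] None
```

```bash
python3 - <<'E'
from m import *
S=(461.5,11.6,-.07)
bot.grip(.6); p,o=scoop(S,0,0,70); bot.move_ptp(p,o)
print(bot.movel(scoop(S,0,0,4)[0],max_speed=120,threshold=8)); st()
bot.grip(0,effort=110); st()
bot.movel(scoop(S,0,0,80)[0],max_speed=150); bot.dwell(.1); st()
cv2.imwrite("pics/w2.png",imaging.capture("wrist"))
a=imaging.capture("side"); b=imaging.capture("scene")
cv2.imwrite("pics/v2.png",np.vstack([cv2.resize(a[120:300,220:480],None,fx=2,fy=2)[:300],cv2.resize(b[120:270,220:480],None,fx=2,fy=2)]))
E
```

```text
False
t6.75 [450.3  12.8  76.7] F [ 0.5 -0.4  0.3] open 0.598
t7.14 [450.5  12.3  77.1] F [-0.6  0.5  5.7] open 0.213
t7.90 [448.5  12.6 150.9] F [-0.5 -0.6 -2.2] open 0.213
```

View pics/v2.png

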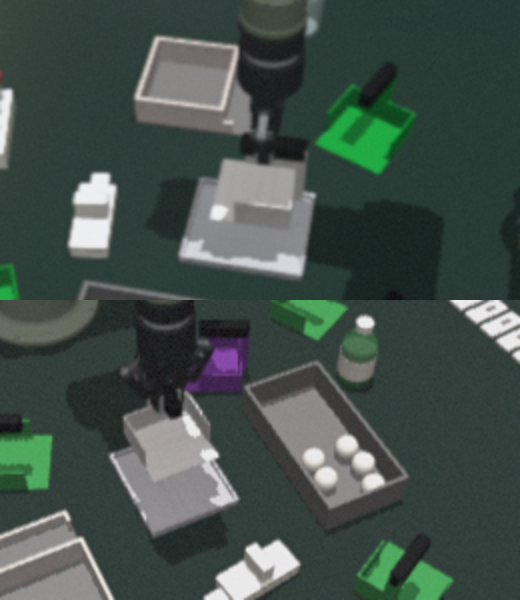

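The view shows the scoop held level above its rest, with the tub's balls untouched. Next is lowering into the tub and sweeping.

```bash
python3 - <<'E'
from m import *
p,o=scoop(TUB,-54,0,95); bot.move_ptp(p,o)
print(bot.movel(scoop(TUB,-54,0,20)[0],max_speed=150,threshold=8)); st()
print(bot.movel(scoop(TUB,-54,0,2)[0],max_speed=40,threshold=5)); st()
z=bot.get_state()['tcp_pos'][2]-72; print("z",z)
bot.dwell(.1)
if 2.5<z<9:
    zz=z+.3
    print(bot.movel(scoop(TUB,72,0,zz)[0],max_speed=70,threshold=18)); st()
cv2.imwrite("pics/v3.png",np.vstack([cv2.resize(imaging.capture(n)[a:b,c:c+210],None,fx=2.5,fy=2.5) for n,a,b,c in(("side",240,350,220),("scene",130,240,280))]))
E
```

```text
False
t9.61 [466.8 238.2  92.4] F [ 0.6 -0.1 -1.8] open 0.217
True
t10.02 [467.4 239.2  78.1] F [-0.2 -0.9  5.2] open 0.218
z 6.1258780745028645
False
t12.07 [591.3 228.3  78.2] F [-1.5 -0.4  0.3] open 0.216
```

View pics/v3.png

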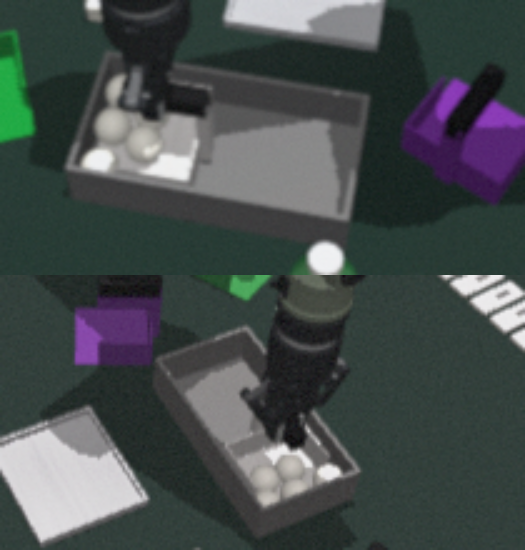

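The sweep finished freely, with at least four balls inside the pan at the +x wall. Now tilt and lift.

```bash
python3 - <<'E'
from m import *
for u in (8,22):
    p,o=scoop(TUB,72+50*(1-np.cos(np.radians(u))),0,7.5+62*np.sin(np.radians(u)),u); bot.movel(p,o,max_speed=60)
st(); bot.dwell(.3)
p,o=scoop(TUB,70,0,140,22); bot.movel(p,o,max_speed=120); bot.dwell(.3); st()
cv2.imwrite("pics/v4.png",np.vstack([cv2.resize(imaging.capture(n)[a:b,c:c+210],None,fx=2.5,fy=2.5) for n,a,b,c in(("side",200,330,220),("scene",130,240,280))]))
E
```

```text
t12.97 [570.2 230.3  93.1] F [ 0.6 -0.2 -3.2] open 0.216
t14.63 [563.5 230.5 201.6] F [-0.1 -0.  -2.6] open 0.214
```

View pics/v4.png

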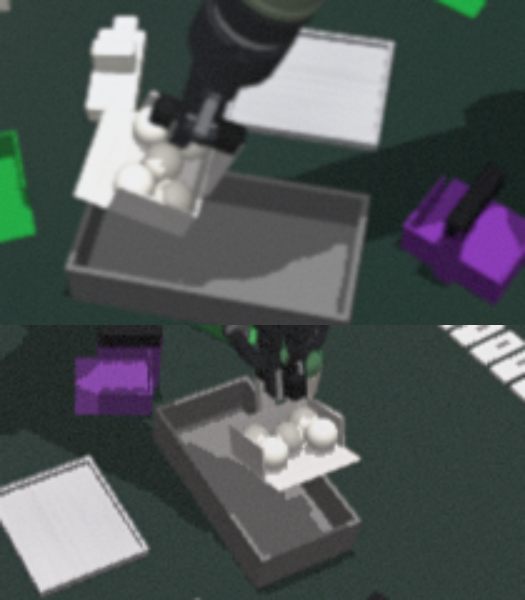

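All five balls sit in the pan and the tub is empty. Now carry and pour.

```bash
python3 - <<'E'
from m import *
p,o=scoop(CAR,-40,0,140,22); bot.movel(p,o,max_speed=180); bot.dwell(.2); st()
p,o=lip(CAR,5,0,62,18); bot.movel(p,o,max_speed=100)
for u,lz,v,w in((5,48,70,.1),(-8,44,50,.6),(-18,44,50,.5),(-30,44,60,.4),(-39,44,70,.5)):
    p,o=lip(CAR,5,0,lz,u); bot.movel(p,o,max_speed=v); bot.dwell(w)
st()
cv2.imwrite("pics/v5.png",np.vstack([cv2.resize(imaging.capture(n)[a:b,c:c+210],None,fx=2.5,fy=2.5) for n,a,b,c in(("side",100,210,230),("scene",180,310,170))]))
E
```

```text
t17.69 [ 465.2 -227.5  202.2] F [ 0.4 -0.5 -3.4] open 0.219
t23.17 [ 545.1 -233.8  139.5] F [-0.2  0.4 -2.1] open 0.223
```

View pics/v5.png

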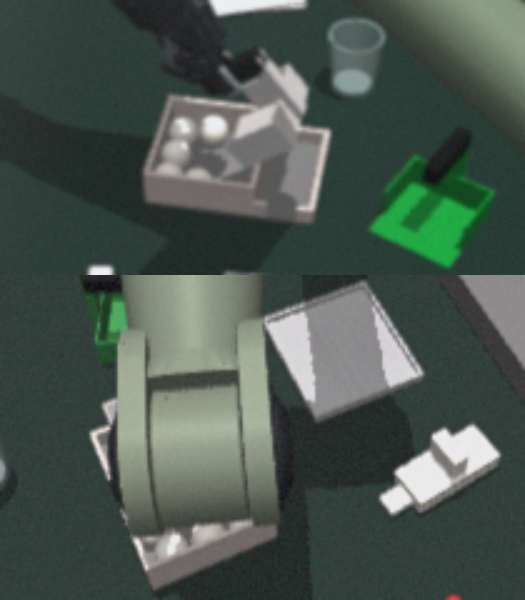

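All five balls are in the deep bay. Next I return the scoop to its rest, then look at the case from above.

```bash
python3 - <<'E'
from m import *
import pickle
p,o=lip(CAR,-5,0,85,-20); bot.movel(p,o,max_speed=120)
p,o=scoop(CAR,-50,0,110); bot.movel(p,o,max_speed=150)
p,o=scoop(REST,2,0,70); bot.movel(p,o,max_speed=200); bot.dwell(.1); st()
bot.movel(scoop(REST,2,0,14)[0],max_speed=120)
print(bot.movel(scoop(REST,2,0,0)[0],max_speed=30,threshold=4)); st()
bot.grip(.6); bot.dwell(.1); st()
bot.movel(scoop(REST,2,0,90)[0],max_speed=150)
bot.move_ptp([530,26,290],[np.pi,0,np.pi]); bot.dwell(.2)
c=cam("wrist"); im=imaging.capture("wrist"); pickle.dump(c,open("wc3.pkl","wb")); cv2.imwrite("pics/w3.png",im)
cv2.imwrite("pics/w3b.png",cv2.resize(im,None,fx=1.25,fy=1.25,interpolation=cv2.INTER_CUBIC)); st()
E
```

```text
t25.97 [456.6  10.8 142.1] F [ 0.1 -0.2 -2. ] open 0.219
True
t26.95 [457.6  11.3  78. ] F [-1.  -0.7  5.9] open 0.212
t27.47 [456.4  11.4  77.2] F [-0.2  0.1 -0.6] open 0.603
t29.07 [528.9  25.9 288.6] F [ 0.1 -0.3 -0.2] open 0.604
```

View pics/w3b.png

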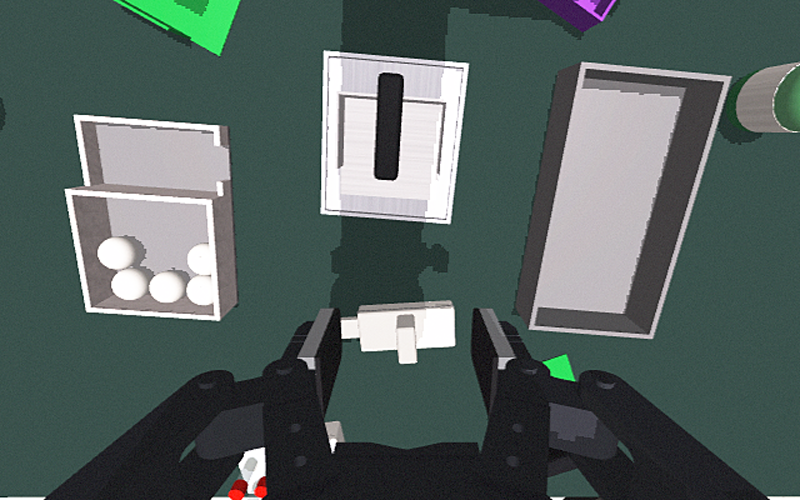

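The image shows five balls in the deep bay around (155,275), the tub empty, and the scoop standing in its tray at (390,135). The case is clear at (407,330) with its tab to the left. Next I fit the case and carrier from this image.

```bash
cat > fit3.py <<'E'
from fit2 import *
wc[3]=pickle.load(open("wc3.pkl","rb"))
print("---")
k=box(-55,55,25,25)
fit("case",[(3,k['fl'],(362,352)),(3,k['bl'],(455,346)),(3,k['fr'],(360,311)),(3,k['br'],(454,306)),(3,(10,22,60),(399,363)),(3,(-10,22,60),(417,361))],[672,26,-1.5])
fit("carrier",[(3,c['br'],(66,189)),(3,c['bl'],(214,199)),(3,c['fl'],(219,320)),(3,c['fr'],(87,311)),(3,l['br'],(75,115)),(3,l['bl'],(221,126))],[544,-235,-.07])
fit("rest",[(3,r['br'],(324,51)),(3,r['bl'],(468,64)),(3,r['fl'],(450,223)),(3,r['fr'],(321,213))],[466,9,-.06])
E
python3 fit3.py | sed -n '/---/,$p'
python3 - <<'E'
from m import *
for p,o in [([673,26,30],[np.pi,0,-3.07]),([*inframe(CAR,-62.5,0),35],[np.pi,0,CAR[2]])]:
    q=solve_ik(p,o); print(np.round(p),None if q is None else q.round(2))
E
```

```text
---
case [671.357  28.413  -1.512] [1.4 0.7 2.4 0.5 0.1 1.1]
carrier [ 5.43827e+02 -2.32463e+02 -8.00000e-02] [0.5 1.2 1.3 0.2 0.9 0.5]
rest [ 4.66397e+02  1.15940e+01 -8.00000e-02] [0.5 0.7 0.8 0.7]
[673  26  30] [-0.07  0.73 -0.07  0.77  0.   -0.14]
[ 481. -229.   35.] [-0.58  0.51 -0.48  0.58  0.    2.63]
```

```bash
python3 - <<'E'
from m import *
C=(543.4,-233,-.077); x,y=671.8,27.5; yw=-1.508-np.pi/2
bot.move_ptp([x,y,90],[np.pi,0,yw])
print(bot.movel([x,y,30],max_speed=100,threshold=6)); st()
bot.grip(0,effort=50); st()
bot.movel([x,y,120],max_speed=150); bot.dwell(.1); st()
p=inframe(C,-62.5,0); q=[np.pi,0,C[2]]
bot.move_ptp([*p,120],q); bot.dwell(.2); st()
cv2.imwrite("pics/v6.png",np.vstack([cv2.resize(imaging.capture(n)[a:b,c:c+210],None,fx=2.5,fy=2.5) for n,a,b,c in(("side",100,220,230),("scene",180,300,170))]))
E
```

```text
False
t30.79 [672.3  27.5  30.6] F [-0.2  0.2  0.3] open 0.602
t31.18 [672.6  27.4  31. ] F [-0.2  0.7  3.9] open 0.224
t32.02 [670.6  27.6 118.2] F [-0.5  0.2 -1.1] open 0.231
t34.58 [ 481.3 -228.1  120. ] F [ 0.6 -0.2 -1.8] open 0.224
```

View pics/v6.png

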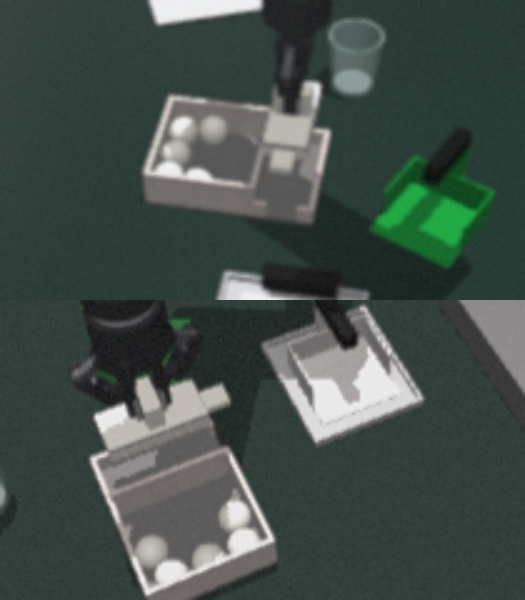

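The case hangs level over the low bay with its tab toward the notch, and the balls and scoop are undisturbed. Now lower it.

```bash
python3 - <<'E'
from m import *
C=(543.4,-233,-.077); p=inframe(C,-62.5,0)
print(bot.movel([*p,62],max_speed=100)); 
print(bot.movel([*p,32],max_speed=40,threshold=5)); st()
s=bot.get_state()
if s['tcp_pos'][2]<39:
    bot.grip(.55); bot.dwell(.1); st()
    bot.movel([*p,130],max_speed=120)
    bot.move_ptp([460,-130,290],[np.pi,0,np.pi]); bot.dwell(.2); st()
    import pickle; pickle.dump(cam("wrist"),open("wc4.pkl","wb")); im=imaging.capture("wrist"); cv2.imwrite("pics/w4.png",im)
    cv2.imwrite("pics/w4b.png",cv2.resize(im,None,fx=1.25,fy=1.25,interpolation=cv2.INTER_CUBIC))
E
```

```text
False
True
t36.04 [ 480.7 -227.9   35.8] F [-0.7  0.1  5.1] open 0.225
t36.52 [ 480.3 -227.6   35.3] F [-0.5 -0.4  0.6] open 0.549
t40.26 [ 460.  -130.   289.9] F [0.1 0.9 0.3] open 0.551
```

The viewer limit is reached, so the last check is numeric: bright contours cast onto the known heights.

```bash
python3 - <<'E'
from m import *
import pickle
c=pickle.load(open("wc4.pkl","rb")); im=cv2.imread("pics/w4.png"); C=(543.4,-233,-.077)
g=im.min(2)
def pix(F,pts,z): return proj(c,[[*inframe(F,x,y),z] for x,y in pts])
def grid(z,xs,ys,F=C):
    P=pix(F,[(x,y) for x in xs for y in ys],z); 
    return cv2.remap(g,P[:,0].astype('f4').reshape(len(xs),-1),P[:,1].astype('f4').reshape(len(xs),-1),1)
# brightness profiles at case-top height (z=30), carrier frame
xs=np.arange(-100,-24,3)
print("x",xs.tolist()); print(grid(30,xs,[-40,-30,30,40]).mean(1).astype(int).tolist())
ys=np.arange(-80,100,5); print("y",ys.tolist())
print(grid(30,[-75,-68,-56,-50],ys).astype(int).tolist()[0]); print(grid(18,[-66,-62.5,-58],ys).mean(0).astype(int).tolist())
# balls
m=np.zeros_like(g); cv2.fillPoly(m,[pix(C,[(-20,-60),(90,-60),(90,60),(-20,60)],23).round().astype(np.int32)],255)
b=cv2.medianBlur(cv2.bitwise_and(cv2.inRange(g,165,255),m),5); n,l,s,ce=cv2.connectedComponentsWithStats(b)
for i in range(1,n):
    if s[i,4]>60: w=ray(c,ce[i],23)[0,:2]-C[:2]; print("ball",s[i,4],(R.from_euler('z',-C[2]).apply([*w,0])[:2]).round())
# scoop bar (black) near the rest, cast at bar top
q=cv2.inRange(im.max(2),0,40); m[:]=0; cv2.fillPoly(m,[pix(REST,[(-90,-75),(60,-75),(60,75),(-90,75)],104).round().astype(np.int32)],255)
n,l,s,ce=cv2.connectedComponentsWithStats(cv2.bitwise_and(q,m))
for i in range(1,n):
    if s[i,4]>300: w=ray(c,ce[i],98)[0,:2]-REST[:2]; print("bar",s[i,4],R.from_euler('z',-REST[2]).apply([*w,0])[:2].round())
E
```

```text
x [-100, -97, -94, -91, -88, -85, -82, -79, -76, -73, -70, -67, -64, -61, -58, -55, -52, -49, -46, -43, -40, -37, -34, -31, -28, -25]
[184, 242, 136, 123, 157, 241, 238, 238, 238, 239, 238, 238, 238, 238, 237, 239, 238, 238, 239, 237, 224, 90, 96, 93, 96, 86]
y [-80, -75, -70, -65, -60, -55, -50, -45, -40, -35, -30, -25, -20, -15, -10, -5, 0, 5, 10, 15, 20, 25, 30, 35, 40, 45, 50, 55, 60, 65, 70, 75, 80, 85, 90, 95]
[42, 47, 77, 230, 75, 143, 242, 238, 239, 239, 238, 238, 239, 244, 244, 243, 245, 111, 100, 239, 238, 239, 238, 239, 239, 238, 239, 237, 247, 221, 199, 200, 201, 107, 28, 29]
[41, 84, 230, 80, 143, 241, 239, 238, 239, 239, 238, 239, 226, 238, 239, 239, 242, 93, 242, 239, 239, 238, 238, 238, 239, 238, 238, 174, 239, 196, 196, 196, 196, 102, 21, 23]
ball 189 [-18. -22.]
ball 740 [ 60. -44.]
ball 165 [46. 47.]
ball 88 [82. 48.]
bar 1295 [-13.  -1.]
```

The checks agree with the goal:
- **Case top:** it spans x −87…−39 and y −53…57 in the carrier frame, so its centre is about (−63, 2).
- **Tab:** the tip is at y ≈ 84, out through the notch.
- **Scoop bar:** it is centred over the rest.

Handing in.

```bash
python3 -c "
from m import *
st(); bot.sign_off()"
```

```text
t40.31 [ 460.  -130.   289.9] F [-0.7 -0.2  0.8] open 0.551
the job is handed in; nothing more can be done
```

I finished the job and handed it in at about t = 40 s of the 72 s allowed. One sweep of the scoop picked up all five balls. I poured them into the carrier's deep bay, stood the scoop back in its rest and laid the case in the low bay.

What the last checks showed:
- **Balls:** all five were seen in the deep bay, and the tub was empty when the scoop went back. The automatic count at the end was inconclusive: it found only four bright blobs, and at least one does not look like a ball. I rely on the earlier pictures.
- **Scoop:** a picture showed it standing squarely inside its tray. Its bar now measures about 7 mm forward of the tray's centre and 1 mm to one side, inside the limits. I did not measure its height after release; the lowering stopped on contact.
- **Case:** it touched the bay floor at the expected height (35.8 mm measured, 35 mm planned). The last image puts its centre at about (−63, 2) mm in the carrier, where x should be −62.5 and y 0. The tab tip is out through the notch at y ≈ 84 mm.
- **Bottle and beaker:** the arm never went near them, but I did not measure them again at the end.

I could not look at the final picture because the 12-picture limit was reached, so I checked the case and scoop bar in it by numbers only. The scene and side cameras disagreed with the wrist camera by 3–4 mm on the tub and rest; I used values in between.

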